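# Turn the lens turntable past its spring catch

### The job

Press the turntable's grey spring catch down with a fingertip and, holding it down, push the upright tab on the turntable's rim past the catch's tooth; once the tab is past, let go so that the catch springs up behind it and locks the turntable. Do it all by pressing and pushing: do not grip the tab or lift anything, and keep the lenses and the blower standing on the turntable and the other things on the shelf where they are.

Things in the scene. Friction and masses are not known exactly. Their poses are not given: they have to be found in the camera images.
- base: Fixed white plastic base of the turntable. Origin: on the shelf under the turntable's upright axis; z up. Its -x axis points from there to the catch tooth, on the robot's side. Angle t elsewhere is about this axis from that -x direction, counter-clockwise from above: radius r, angle t is (-r cos t, -r sin t) in this frame.
- disc (a joint): Angle t (rad) of the tab and disc. Disc: white plastic, 250 mm across, top 34 mm above the shelf; counter-clockwise from above as it grows. Starts at -0.85 to -0.30 (tab left of the tooth, seen from the robot). Catch up: the tooth stops the tab at -0.08, or keeps it above +0.08 once past. End stops -1.0 and +0.24. Light friction (0.5 N at the tab); stays where left.
- catch (a joint): How far (m) the spring catch is pressed down: 0 up, 0.014 fully down. Straight up and down; the spring pushes up with about 2.5 N at 0 and 5.5 N fully down, and brings it back up when released. The tab clears the tooth when this is above 0.008.
- tab (a point): Middle of the tab: an upright white blade on the disc's rim, pointing outward like a clock hand, 10 mm thick along the turning direction, from 118 to 190 mm from the axis and 50 to 86 mm above the shelf. This point: 165 mm from the axis, 68 mm above the shelf. The tab passes 6 mm above the raised catch pad. Its start-side face is geom disc_c2, the other disc_c3.
- pad (a point): Point on top of the catch's pad, a good place to press: 170 mm from the axis, at t = -0.24, 44 mm above the shelf with the catch up. The pad is a flat grey plastic curved strip outside the disc's rim, 130 to 195 mm from the axis, from t = -0.51 to +0.28; pressing anywhere on it sends the whole catch down.
- tooth (a point): Top of the catch's tooth, a small steel block on the inner edge of the pad at t = 0: 131 to 141 mm from the axis, 12 mm long in the direction of turning, standing 14 mm above the pad (58 mm above the shelf with the catch up). Outside 141 mm the pad is free, so a finger can slide along it past the tooth.
- axis (a point): Centre of the turntable disc, on its top face, 34 mm above the shelf. The disc rests on this axis.
- lens_large: Black camera lens standing on the turntable, 74 mm in diameter, 62 mm tall. Origin: centre of its underside. Loose; rides round with the disc.
- lens_small: Black camera lens standing on the turntable, 60 mm in diameter, 45 mm tall. Origin: centre of its underside. Loose.
- blower: Rubber bulb blower standing tip up on the turntable, 56 mm in diameter, 82 mm tall. Origin: centre of its underside. Loose.
- hex_key: Steel L-shaped hex key lying on the shelf, 90 by 28 mm, 6 mm thick. Origin: middle of its long arm, at shelf height.
- filter_case: Flat clear plastic filter case on the shelf, 84 x 84 x 10 mm. Origin: centre of its underside.
- cup: White ceramic cup full of lens caps on the shelf, 78 mm in diameter, 75 mm tall. Origin: centre of its underside.
- loose_cap: Black lens cap lying on the shelf, 66 mm in diameter, 9 mm thick. Origin: centre of its underside.
- charger: Black battery charger on the shelf, 75 x 105 mm, 38 mm tall. Origin: centre of its underside.
There are look-alikes about, which are no part of the job. Leave any purple look-alike of the blower alone.

How it is judged (in metres and radians):
On the way, in this order (a step that is already met when the one before it is completed fails the run):
1. the tab is over the tooth while the fingers hold the catch down (value of joint catch above 0.006 m and contact force between the fingers and catch above 0.5 N and value of joint disc between -0.06 and 0.075 rad), for 0.04 s.
2. the tab is past the tooth with the catch still held down (value of joint catch above 0.006 m and contact force between the fingers and catch above 0.5 N and value of joint disc above 0.085 rad), for 0.04 s.
At the end, for the whole second after the job is handed in: Tab past the tooth (disc above 0.075 rad) and still; catch back up (pressed under 2 mm); both lenses and the blower upright and at rest on the disc, within 100 mm of its axis; hex key, filter case, cup, cap and charger within 30 mm of their starts (value of joint disc above 0.075 rad and value of joint catch below 0.002 m and velocity of joint disc between -0.05 and 0.05 rad/s and linear speed of each of lens_large, lens_small, blower below 0.02 m/s and angle between each of lens_large, lens_small, blower's own z axis and vertical below 0.15 rad and z of lens_large in the frame of axis between -0.006 and 0.006 m and horizontal distance between each of lens_large, lens_small, blower and axis below 0.1 m and z of lens_small in the frame of axis between -0.006 and 0.006 m and z of blower in the frame of axis between -0.006 and 0.006 m and distance of each of hex_key, filter_case, cup, loose_cap, charger from where it was at the start of the episode below 0.03 m); the robot touches nothing.
It fails at once if the tab is gripped: fingers squeeze it from both sides (contact force between the fingers and disc_c2 above 2 N and contact force between the fingers and disc_c3 above 2 N).
It fails at once if a lens or the blower is tipped or lifted off the turntable (angle between any of lens_large, lens_small, blower's own z axis and vertical above 0.5 rad or z of any of lens_large, lens_small, blower in the frame of axis above 0.015 m).
It fails at once if something on the shelf is lifted (height (world z) of any of hex_key, filter_case, cup, loose_cap, charger above 0.015 m).
It fails at once if something on the shelf is pushed more than 40 mm away (distance of any of hex_key, filter_case, cup, loose_cap, charger from where it was at the start of the episode above 0.04 m).
It also fails if it takes over 45 s, if anything falls off the work surface, if the arm or the gripper's body presses on something with over 40 N, if the wrist force passes 120 N, or if a joint passes its speed limit or range.

### The arm

A 6-joint arm with a two-finger parallel gripper is mounted at the origin on the work surface. World frame = base frame: x ahead of the robot, y to its left, z up, the work surface at z = 0. Lengths are in mm, angles in degrees, forces in N, time in s.
With the tool pointing down it reaches from about 350 to 850 mm from the base axis. Payload 8.1 kg.
Tool frame: the origin (TCP) lies midway between the tips of the shut fingers; the grasp point (between the pads) lies 19 mm behind it; x points along the fingers, z is the direction in which the jaws open and shut, and the axes are right-handed (so a half turn about x gives the same grasp; the last joint's range is limited). The gripper opens to 85 mm and grips with 20 to 120 N. Pads are 22 mm wide; open, the fingers measure 114 mm over their backs; the gripper's body (76 mm by 85 mm) begins 54 mm behind the grasp point. The pads swing forward as they close: fully open they stand 13 mm farther back than shut.
Start: joints at [-76.742, 7.471, 85.268, -0, 87.261, -4.893], TCP at [186.937, -570.14, 231.292] pointing down, gripper open.
Joint ranges: [-169.43, 169.43], [-51.17, 129.36], [1.28, 143.12], [-76.62, 256.62], [0, 156.53], [-152.29, 152.29]. Speed limits (degrees/s): [136.94, 136.94, 159.86, 180, 180, 180].

### API

Orientations are given as [roll, pitch, yaw] about the fixed x, y, z axes, in that order (R = Rz(yaw) Ry(pitch) Rx(roll)).
In Python, from bench import r gives the robot as it stands. The module is installed in compiled form; this text tells all that it offers.
- The arm moves only by the tool servo_tool, never from a script. Its argument "commands" is a list that holds one entry, the list of rows, each a list of 7 numbers: the closure in counts, from 0 (fully open) to 255 (shut), then the shift along the tool's x, y, z in cm, then the turn, a rotation vector about the tool's x, y, z in degrees. A call has 1 to 8 rows; each row is the pose to reach, as a shift and turn from the pose commanded when the call began, along the tool's axes at that moment; what a row does not reach only later rows make up. A row lasts 1/10 s, in which the tool goes at most 50 mm and 8.59 degrees, less where a joint would pass 70% of its speed; a pose out of reach is approached as far as the arm can. A call with a gripper value outside its range is refused whole. The fingers move at their own pace and stop on an object; "force" is the grip in N (left out, the last holds). Time passes only in rows, so rows that repeat a pose let the fingers close. It gives the time, the measured TCP pose, the force and the opening at its end, in the units of the state.
- r.sense(): the state, without advancing time (a new reading comes with each control period).
- r.snapshot(name): name is "side" or "top" or "wrist"; returns (picture, depth): 400x640x3 uint8, red, green, blue; 400x640 float32, mm along the optical axis (not along the pixel's ray), 0 where there is no reading.
- r.calibration(name): a dict with "fx", "fy", "cx", "cy" (pixels), "pose" (4x4, takes a point from camera to world coordinates). Camera axes: x right, y down, z forward; pixel columns grow to the right and rows downward; lengths in mm; the calibration is good to about 2 mm. A picture is of the moment at which its call begins: read the wrist's pose just before it. calibration takes no time and is no camera call; for the wrist camera it gives the pose at the moment of the call.
- r.hand_in(): hands the job in, once; it reports no verdict.
The state is a dict: "time": time; "joint_pos": joint angles; "qd": joint speeds; "joint_efforts": joint torques, N m; "tool_pos": TCP position; "tcp_rot": TCP orientation; "ft_force": force on the tool from outside, world axes, zero at the start; "wrist_torque": the same for the moment, N m; "finger_gap": finger opening in mm.
Only numpy, scipy, OpenCV 4.12 (cv2) and the standard library are available. Lean on these libraries where they do the work, as an engineer would, in place of code of your own. Each camera call takes 0.05 s, during which the arm holds its last target.

## Working session

There is one attempt and no reset: what is moved stays moved. The work goes in short steps, Python scripts to look and compute and a tool call to move; the robot and the scene stay as the last step left them, time stands still between calls to the robot, and variables do not carry over. Pictures are saved under pics/ and viewed, and the job is handed in when it is done.

Besides the shell and the picture viewer there is one more tool, called after ">>>" by a JSON object that holds its "api" and its "payload", one argument or row to a line. servo_tool: Moves the arm, as the interface text tells. Its arguments: {"type":"object","properties":{"commands":{"type":"array","items":{"type":"array","items":{"type":"array","items":{"type":"number"}}}},"force":{"type":"number"}},"required":["commands"]}

```bash
mkdir -p pics; ls; python3 - <<'E'
from bench import r
import cv2,numpy as np
print(r.sense())
for n in ("top","side"):
    p,d=r.snapshot(n); cv2.imwrite(f"pics/{n}0.png",p[:,:,::-1]); np.save(f"pics/{n}0.npy",d)
    print(n,r.calibration(n))
E
```

```text
pics
{'time': 0.0, 'joint_pos': array([-7.67427062e+01,  7.51390630e+00,  8.53280173e+01,  4.15794045e-04,
        8.72611868e+01, -4.89264604e+00]), 'qd': array([-0.02036846, -0.04181156, -0.02718317,  0.031589  , -0.18179874,
       -0.03571275]), 'joint_efforts': array([-6.92348804e-04, -5.69408548e+01, -5.00545406e+01, -1.89120633e-04,
        1.47605682e-02, -8.34585563e-06]), 'tool_pos': array([ 186.8077138 , -569.61541943,  230.26904813]), 'tcp_rot': array([174.87659321,  89.89688878, 103.02651278]), 'ft_force': array([ 0.43463146, -0.37808851, -0.48308818]), 'wrist_torque': array([-0.00178222, -0.04579384, -0.01238227]), 'finger_gap': 85.36590308957565}
top {'fx': 399.94345315807396, 'fy': 399.94345315807396, 'cx': 323.07975054223556, 'cy': 203.8213933955515, 'pose': array([[ 1.54762212e-02, -9.92680580e-01,  1.19773756e-01,
         4.48409398e+02],
       [-9.99620734e-01, -1.26318358e-02,  2.44709157e-02,
        -2.98390028e+00],
       [-2.27788404e-02, -1.20107047e-01, -9.92499583e-01,
         1.01398079e+03],
       [ 0.00000000e+00,  0.00000000e+00,  0.00000000e+00,
         1.00000000e+00]])}
side {'fx': 400.0590416613496, 'fy': 400.0590416613496, 'cx': 311.7747989298976, 'cy': 197.3562551762313, 'pose': array([[ 9.71273921e-01, -1.80081926e-01,  1.55555360e-01,
         4.02270898e+02],
       [-2.37918906e-01, -7.47638181e-01,  6.20025600e-01,
        -5.51301921e+02],
       [ 4.64372183e-03, -6.39224256e-01, -7.69006363e-01,
         7.70046305e+02],
       [ 0.00000000e+00,  0.00000000e+00,  0.00000000e+00,
         1.00000000e+00]])}
```

View pics/top0.png

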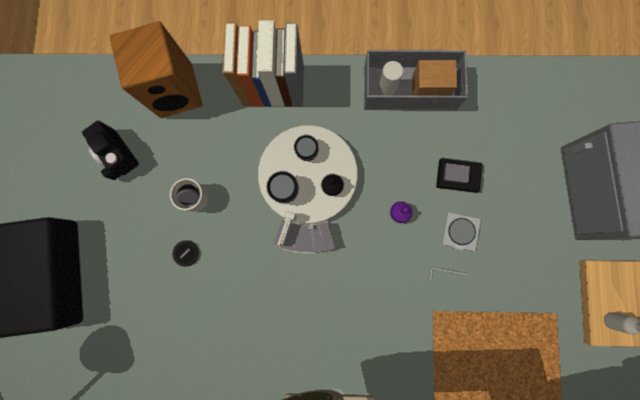

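View pics/side0.png

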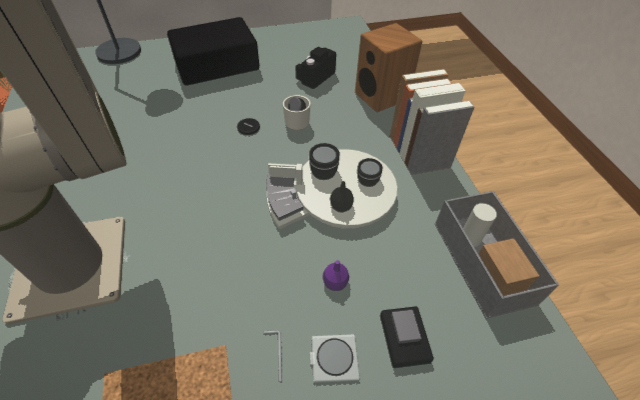

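The disc is centred near (307,173), the tab near (287,230), and the pad with its tooth near (313,228) in the top view. I'll measure next.

```bash
cat > h.py <<'E'
import cv2,numpy as np
from bench import r
def ray(n,u,v,z,cal=None):
    c=cal or r.calibration(n); P=c["pose"]
    d=P[:3,:3]@np.array([(u-c["cx"])/c["fx"],(v-c["cy"])/c["fy"],1]); o=P[:3,3]
    return o+d*(z-o[2])/d[2]
def proj(n,p,cal=None):
    c=cal or r.calibration(n); P=c["pose"]
    q=P[:3,:3].T@(np.asarray(p,float)-P[:3,3]); return np.array([c["fx"]*q[0]/q[2]+c["cx"],c["fy"]*q[1]/q[2]+c["cy"]])
E
python3 - <<'E'
from h import *
im=cv2.imread("pics/top0.png")
hsv=cv2.cvtColor(im,cv2.COLOR_BGR2HSV)
m=((hsv[...,2]>170)&(hsv[...,1]<60)).astype(np.uint8)
m[:,:250]=0;m[:,365:]=0;m[:115]=0;m[260:]=0
cs,_=cv2.findContours(m,cv2.RETR_EXTERNAL,cv2.CHAIN_APPROX_NONE)
c=max(cs,key=cv2.contourArea)[:,0,:].astype(float)
# boundary points at upper portion: to world z=34
w=np.array([ray("top",u,v,34)[:2] for u,v in c if v<205])
A=np.c_[2*w,np.ones(len(w))]
for k in range(5):
    s=np.linalg.lstsq(A,(w**2).sum(1),rcond=None)[0]; R=np.sqrt(s[2]+s[0]**2+s[1]**2)
    e=abs(np.hypot(*(w-s[:2]).T)-R); kk=e<3; w=w[kk];A=A[kk]
print("disc",s[:2],R,len(w))
t=cv2.resize(im[195:260,260:350],None,fx=8,fy=8,interpolation=cv2.INTER_CUBIC);cv2.imwrite("pics/z1.png",t)
im=cv2.imread("pics/side0.png")
t=cv2.resize(im[145:235,250:350],None,fx=6,fy=6,interpolation=cv2.INTER_CUBIC);cv2.imwrite("pics/z2.png",t)
E
```

```text
disc [652.71969739  66.00669789] 113.12931659644724 80
```

View pics/z1.png

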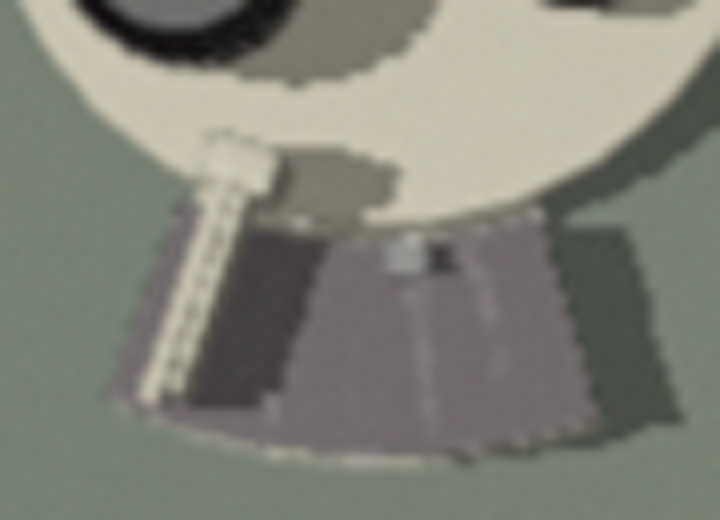

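View pics/z2.png

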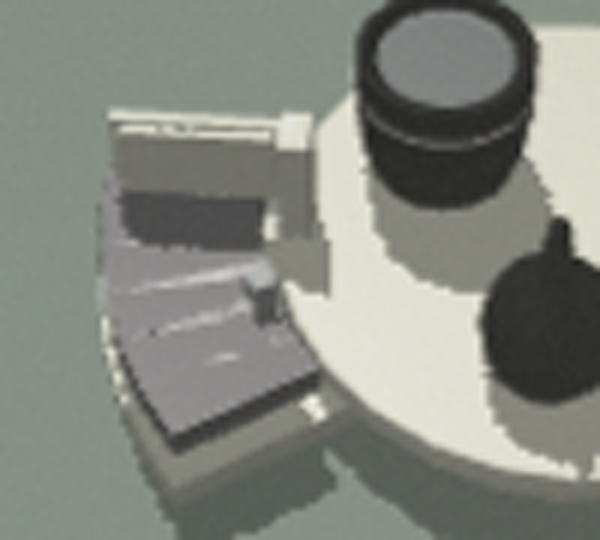

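```bash
cat > m.py <<'E'
from h import *
def pts(n,d):
    c=r.calibration(n);v,u=np.mgrid[:400,:640]
    q=np.stack([(u-c["cx"])/c["fx"]*d,(v-c["cy"])/c["fy"]*d,d],-1)
    return q@c["pose"][:3,:3].T+c["pose"][:3,3]
E
python3 - <<'E'
from m import *
d=np.load("pics/top0.npy"); W=pts("top",d)
sub=W[115:262,250:365]; z=sub[...,2]
m=((z>27)).astype(np.uint8)
cs,_=cv2.findContours(m,cv2.RETR_EXTERNAL,cv2.CHAIN_APPROX_NONE)
c=max(cs,key=cv2.contourArea)[:,0,:]
w=np.array([ray("top",u+250,v+115,34)[:2] for u,v in c if v<85])
A=np.c_[2*w,np.ones(len(w))]
for k in range(5):
    s=np.linalg.lstsq(A,(w**2).sum(1),rcond=None)[0]; R=np.sqrt(s[2]+s[0]**2+s[1]**2)
    e=abs(np.hypot(*(w-s[:2]).T)-R); kk=e<3; w=w[kk];A=A[kk]
C=s[:2];print("disc",C,R,len(w))
T=ray("top",310.6,226.5,58)[:2]; v=T-C; print("tooth",T,np.hypot(*v),np.degrees(np.arctan2(v[1],v[0])))
m=(z>78)&(sub[...,0]<C[0]-105)&(z<95); q=sub[m]; print("tab",len(q),q.mean(0))
for a,b in (("out",(280,244.4)),("in",(288.7,218))):
    p=ray("top",*b,86)[:2]; v=p-C; print(a,p,np.hypot(*v),np.degrees(np.arctan2(v[1],v[0])))
# pad points
m=(z>38)&(z<50)&(sub[...,0]<C[0]-126); q=sub[m]; print("pad z",np.median(q[:,2]))
a=np.degrees(np.arctan2(q[:,1]-C[1],q[:,0]-C[0]))%360; rr=np.hypot(q[:,0]-C[0],q[:,1]-C[1]); print(np.percentile(a,[0,2,50,98,100]),np.percentile(rr,[1,99]))
m=abs(np.hypot(sub[...,0]-C[0],sub[...,1]-C[1])-60)<58
print("disc z",np.median(z[m&(z<45)]))
print("tab a",)
q=sub[(z>70)&(z<95)&(sub[...,0]<C[0]-100)]; v=q[:,:2]-C; print(np.median(np.degrees(np.arctan2(v[:,1],v[:,0]))%360))
E
```

```text
disc [643.98703741  61.14494807] 123.03318427638135 191
tooth [508.72195218  49.61765397] 135.75537481751311 -175.12902117399491
tab 182 [506.14719725 105.40287682  85.60598349]
out [464.50966856 118.18401477] 188.32307628087622 162.3694073532374
in [526.06892572  99.58286877] 124.02481531333987 161.945517759577
pad z 44.82117403745838
[154.55739965 156.19585098 180.87560212 200.89224145 202.50469962] [131.14914013 194.21779705]
disc z 34.64962274897698
tab a
162.11217104314923
```

```bash
cat >> m.py <<'E'
from scipy.spatial.transform import Rotation as Ro
C=np.array([644.,61.1]); PH=np.radians(184.7)
def at(rad,t): 
    a=PH+t; return C+rad*np.array([np.cos(a),np.sin(a)])
def RT(zdir):  # tool x down, z along horizontal bearing zdir (rad)
    x=np.array([0,0,-1.]); z=np.array([np.cos(zdir),np.sin(zdir),0]); return Ro.from_matrix(np.c_[x,np.cross(z,x),z])
def cur():
    s=r.sense(); return s["tool_pos"],Ro.from_euler("xyz",s["tcp_rot"],degrees=True),s
def cmd(pos,R,p0,R0):
    return np.r_[R0.inv().apply(np.asarray(pos)-p0)/10, (R0.inv()*R).as_rotvec(degrees=True)].round(2)
E
python3 - <<'E'
from m import *
p,R,s=cur(); print(R.as_matrix().round(3))
d=np.load("pics/top0.npy"); W=pts("top",d)
for n,u,v in (("large",283,187),("small",306,148),("blower",332,184)):
    q=W[v,u]; print(n,q, np.hypot(*(q[:2]-C)))
for t in (-.394-.14,):
    g=at(172,t); print("above start",g)
    for b in (PH+t,PH+t+np.pi): print(cmd([*g,231],RT(b),p,R))
E
```

```text
[[-0.     0.95   0.312]
 [ 0.002  0.312 -0.95 ]
 [-1.     0.    -0.002]]
large [597.61321412 113.76600154  95.14377358] 70.1814905993186
small [696.63549454  63.41461157  74.92370726] 52.6863617251153
blower [ 6.05860962e+02 -3.78590963e-01  9.60949999e+01] 72.3477943452216
above start [489.27074688 136.21896052]
[ 4.0000e-02  5.0730e+01 -5.7650e+01  1.3405e+02 -6.0000e-02  1.1000e-01]
[ 4.000e-02  5.073e+01 -5.765e+01 -4.595e+01 -9.000e-02 -5.000e-02]
```

>>> {"api": "servo_tool", "payload": {
  "commands": [
    [[255, 0, 4, -4.5, -4, 0, 0], [255, 0, 8, -9, -8, 0, 0], [255, 0, 12, -13.5, -12, 0, 0], [255, 0, 15.5, -17.5, -16, 0, 0], [255, 0, 19, -21.5, -20, 0, 0], [255, 0, 22, -25, -24, 0, 0], [255, 0, 25, -28.5, -28, 0, 0], [255, 0, 28, -32, -32, 0, 0]]
  ],
  "force": 20
}}

```text
time: 0.9
tool_pos: [343.8, -200.2, 231.0]
tcp_rot: [72.7, 90.0, 33.0]
ft_force: [0.8, -0.0, -0.4]
finger_gap: 0.1
```

```bash
python3 - <<'E'
from m import *
p,R,s=cur(); print(p)
t=-.534; g=at(172,t)
print(cmd([*g,231],RT(PH+t+np.pi),p,R))
E
```

```text
[ 343.76567549 -200.16982257  231.0166719 ]
[ 1.000e-02  3.517e+01 -1.030e+01 -1.382e+01  0.000e+00 -1.000e-02]
```

>>> {"api": "servo_tool", "payload": {
  "commands": [
    [[255, 0, 4.5, -1.3, -2, 0, 0], [255, 0, 9, -2.6, -4, 0, 0], [255, 0, 13.5, -4, -6, 0, 0], [255, 0, 18, -5.3, -8, 0, 0], [255, 0, 22.5, -6.6, -10, 0, 0], [255, 0, 27, -7.9, -12, 0, 0], [255, 0, 31.5, -9.2, -13.8, 0, 0], [255, 0, 35.2, -10.3, -13.8, 0, 0]]
  ]
}}

```text
time: 1.7
tool_pos: [490.4, 136.6, 230.8]
tcp_rot: [-174.3, 90.0, 159.8]
ft_force: [0.2, -0.5, 0.1]
finger_gap: -0.1
```

```bash
python3 - <<'E'
from m import *
p,R,s=cur(); print(p,s["time"],s["joint_pos"].round(1))
t=-.534; g=at(172,t)
print(cmd([*g,100],RT(PH+t+np.pi),p,R))
for n in ("wrist","top"):
    q,d=r.snapshot(n); cv2.imwrite(f"pics/{n}1.png",q[:,:,::-1]); np.save(f"pics/{n}1.npy",d)
E
```

```text
[490.37880453 136.62439386 230.83638861] 1.7 [ 9.8 -6.7 99.5  0.  87.2 35.7]
[13.08 -0.08 -0.08 -0.03 -0.03  0.  ]
```

View pics/wrist1.png

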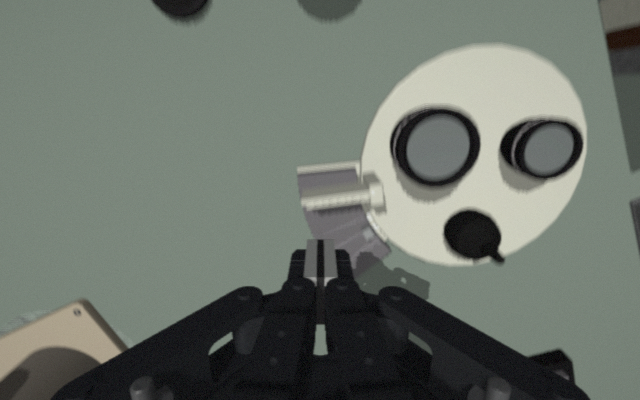

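View pics/top1.png

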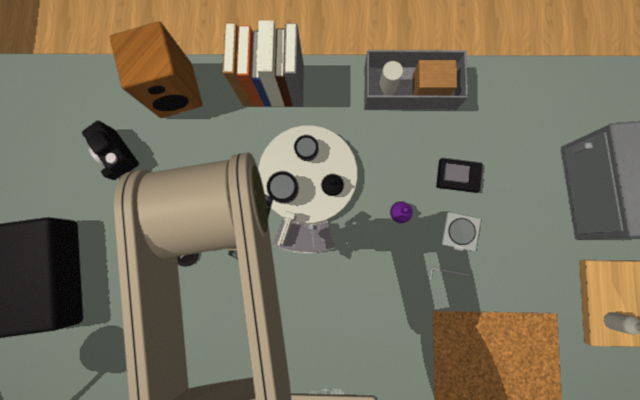

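```bash
python3 - <<'E'
from m import *
c=r.calibration("wrist"); print(c["pose"].round(2))
p,R,s=cur()
print("tcp px",proj("wrist",p,c), "pad-level",proj("wrist",[p[0],p[1],44],c))
for t in (-.534,-.394,0): print(t,proj("wrist",[*at(172,t),44],c))
print("tab top",proj("wrist",[*at(165,-.394),86],c),"tooth",proj("wrist",[*at(136,0),58],c),"axis",proj("wrist",[*C,34],c))
E
```

```text
[[ 9.0000e-01 -4.1000e-01 -1.3000e-01  5.2415e+02]
 [-4.4000e-01 -8.6000e-01 -2.7000e-01  2.0728e+02]
 [-0.0000e+00  3.0000e-01 -9.5000e-01  3.7188e+02]
 [ 0.0000e+00  0.0000e+00  0.0000e+00  1.0000e+00]]
tcp px [320.34588951 255.73951397] pad-level [320.59339017 171.86761365]
-0.534 [320.3319437  173.85893865]
-0.394 [321.81400813 194.99661754]
0 [340.69530892 246.92024442]
tab top [329.04591899 206.9632236 ] tooth [369.811703   237.84863253] axis [474.88013164 172.05751746]
```

```bash
python3 - <<'E'
from m import *
im=cv2.imread("pics/wrist1.png")[150:290,280:420].copy()
im=cv2.resize(im,None,fx=4,fy=4,interpolation=cv2.INTER_CUBIC)
def dot(p,col):
    q=(proj("wrist",p)-[280,150]+.5)*4; cv2.circle(im,tuple(int(x) for x in q),4,col,-1)
for rr in (118,190):
    dot([*at(rr,-.394),86],(0,0,255))
for rr in (131,194):
    for t in (-.51,.28): dot([*at(rr,t),44],(0,255,0))
dot([*at(136,0),58],(255,0,0))
cv2.imwrite("pics/z3.png",im)
print(r.calibration("wrist")["fx"])
E
```

```text
310.6008922517833
```

View pics/z3.png

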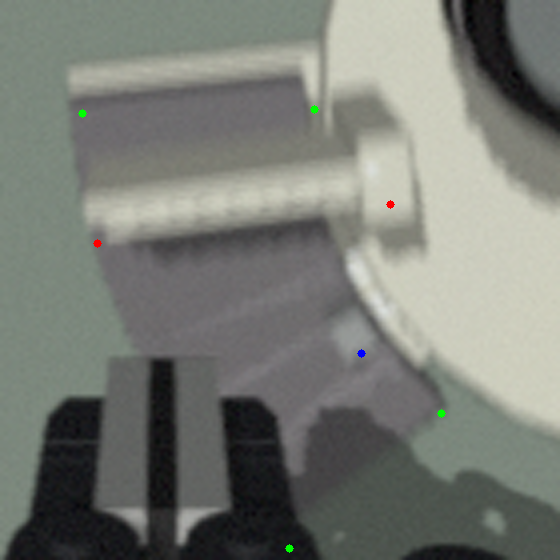

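```bash
python3 - <<'E'
from m import *
p,R,s=cur()
t=-.58; g=at(172,t)
print(cmd([*g,59],RT(PH+t+np.pi),p,R))
E
```

```text
[17.14  0.56  0.02  2.73 -0.1  -0.03]
```

>>> {"api": "servo_tool", "payload": {
  "commands": [
    [[255, 2, 0.56, 0, 2.7, 0, 0], [255, 5, 0.56, 0, 2.7, 0, 0], [255, 8, 0.56, 0, 2.7, 0, 0], [255, 11, 0.56, 0, 2.7, 0, 0], [255, 13.5, 0.56, 0, 2.7, 0, 0], [255, 15.5, 0.56, 0, 2.7, 0, 0], [255, 17.1, 0.56, 0, 2.7, 0, 0], [255, 17.1, 0.56, 0, 2.7, 0, 0]]
  ]
}}

```text
time: 2.6
tool_pos: [489.9, 138.2, 57.3]
tcp_rot: [-139.8, 89.7, -168.5]
ft_force: [-0.7, 0.1, 0.5]
finger_gap: 0.1
```

```bash
python3 - <<'E'
from m import *
p,R,s=cur(); print(p,s["time"],s["ft_force"])
for n in ("wrist","side"):
    q,d=r.snapshot(n); q=q[:,:,::-1]; cv2.imwrite(f"pics/{n}2.png",q if n=="wrist" else cv2.resize(q[130:260,220:400],None,fx=4,fy=4,interpolation=cv2.INTER_CUBIC))
E
```

```text
[489.91772894 138.16415583  57.28184131] 2.6 [-0.74284368  0.08158606  0.4640278 ]
```

View pics/wrist2.png

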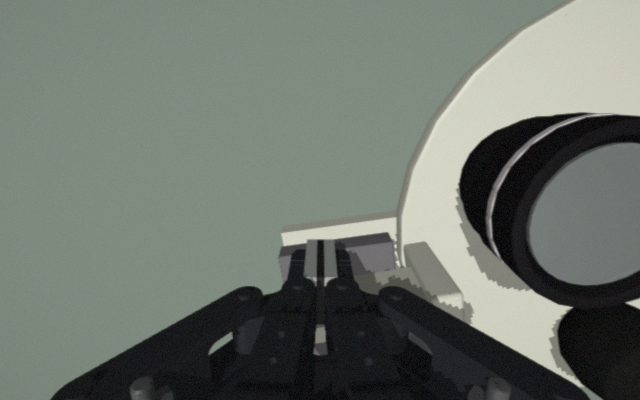

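View pics/side2.png

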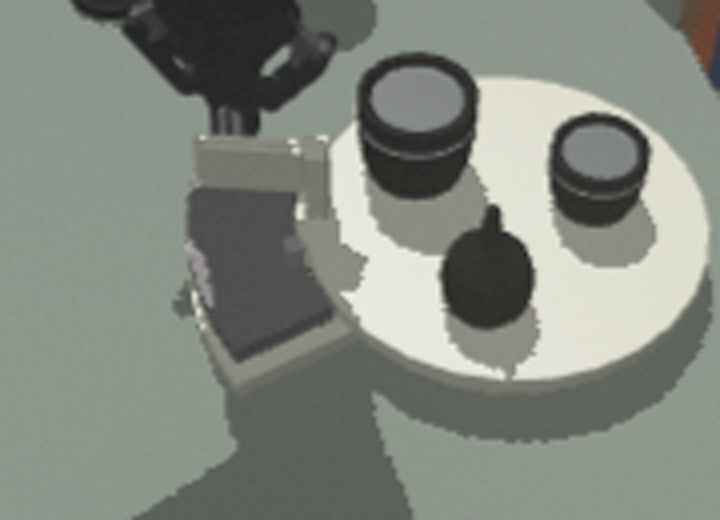

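```bash
python3 - <<'E'
from m import *
p,R,s=cur(); print(p,s["ft_force"],at(172,-.58))
v=p[:2]-C; print(np.hypot(*v),(np.arctan2(v[1],v[0])-PH)%(2*np.pi)-2*np.pi)
z=R.as_matrix()[:,2]; print("zdir t",(np.arctan2(z[1],z[0])-PH-np.pi)%(2*np.pi)-2*np.pi)
print("at -.30, z58:",cmd([*at(172,-.34),58],RT(PH-.34+np.pi),p,R))
for t in (-.53,-.48,-.43,-.38,-.33,-.3): print(t,cmd([*at(172,t),58],RT(PH+t+np.pi),p,R))
E
```

```text
[492.24592606 138.7581592   60.31424022] [-0.35506947 -0.03522685  0.51392393] [492.88867525 143.25453446]
170.47019870414107 -0.555023455365399
zdir t -0.5841622507762061
at -.30, z58: [  0.23  -3.66   0.35 -13.99  -0.05   0.03]
-0.53 [ 0.23 -0.43 -0.13 -3.1  -0.04  0.04]
-0.48 [ 0.23 -1.29 -0.07 -5.97 -0.04  0.03]
-0.43 [ 0.23 -2.14  0.04 -8.83 -0.04  0.03]
-0.38 [  0.23  -2.99   0.2  -11.7   -0.04   0.03]
-0.33 [  0.23  -3.83   0.39 -14.56  -0.05   0.03]
-0.3 [  0.23  -4.33   0.53 -16.28  -0.05   0.03]
```

```bash
cat >> m.py <<'E'
import json
def dead():
    P=np.array([186.937,-570.14,231.292]); R=Ro.from_euler("xyz",[0,90,0],degrees=True)
    # start R: tool x down, z as measured at start
    z0=json.load(open("log.json"))
    R=RT(z0["zdir"])
    for c in z0["moves"]:
        P=P+R.apply(np.array(c[:3])*10); R=R*Ro.from_rotvec(c[3:],degrees=True)
    return P,R
E
python3 - <<'E'
import json,numpy as np
json.dump({"zdir":float(np.arctan2(-.95,.312)),"moves":[[0,28,-32,-32,0,0],[0,35.2,-10.3,-13.8,0,0],[17.1,.56,0,2.7,0,0]]},open("log.json","w"))
from m import *
P,R=dead(); print(P,R.as_matrix().round(3)); 
for i in range(4):
    r.snapshot("side"); p,R2,s=cur(); print(p,s["qd"].round(2),s["ft_force"])
E
```

```text
[501.86185369 162.60226423  60.292     ] [[ 0.     0.481  0.877]
 [ 0.     0.877 -0.481]
 [-1.     0.    -0.   ]]
[492.99520763 138.94974896  61.11548591] [ 0.18 -0.51 -0.88 -0.   -0.18  0.05] [-0.6957424  -0.00455034  0.04455615]
[493.41702679 139.09988795  61.54008726] [ 0.06 -0.2  -0.36  0.05 -0.17 -0.03] [-0.28522992 -0.73760593  0.90180952]
[493.57223051 139.1920877   61.69201247] [ 0.21 -0.1  -0.02 -0.01 -0.3   0.01] [-0.61847058  0.80056967  1.13249819]
[493.54515436 139.21165192  61.62509014] [ 0.05  0.22  0.16 -0.01 -0.11  0.11] [0.00975433 0.22139417 0.03590678]
```

```bash
python3 - <<'E'
from m import *
p,R,s=cur(); v=p[:2]-C; print(np.hypot(*v),(np.arctan2(v[1],v[0])-PH)%(2*np.pi)-2*np.pi)
for t in (-.53,-.48,-.43,-.38,-.33,-.3,-.32): print(t,cmd([*at(172,t),57],RT(PH+t+np.pi),p,R))
E
```

```text
169.52312745230694 -0.5608962581929777
-0.53 [ 0.46 -0.54 -0.23 -3.09  0.1  -0.07]
-0.48 [ 0.46 -1.39 -0.16 -5.95  0.1  -0.07]
-0.43 [ 0.46 -2.25 -0.05 -8.82  0.1  -0.07]
-0.38 [  0.46  -3.09   0.1  -11.68   0.1   -0.07]
-0.33 [  0.46  -3.93   0.3  -14.55   0.11  -0.06]
-0.3 [  0.46  -4.43   0.44 -16.26   0.11  -0.06]
-0.32 [  0.46  -4.1    0.34 -15.12   0.11  -0.06]
```

>>> {"api": "servo_tool", "payload": {
  "commands": [
    [[255, 0.45, -0.5, -0.2, -3, 0, 0], [255, 0.45, -1.0, -0.2, -4.5, 0, 0], [255, 0.45, -1.6, -0.1, -7, 0, 0], [255, 0.45, -2.2, -0.05, -8.8, 0, 0], [255, 0.45, -2.9, 0.1, -11, 0, 0], [255, 0.45, -3.5, 0.2, -13, 0, 0], [255, 0.45, -3.9, 0.3, -14.5, 0, 0], [255, 0.45, -4.1, 0.3, -15, 0, 0]]
  ]
}}

```text
time: 3.7
tool_pos: [476.2, 101.6, 56.7]
tcp_rot: [20.3, 89.9, 6.5]
ft_force: [0.9, 1.0, -0.9]
finger_gap: 0.1
```

```bash
python3 - <<'E'
from m import *
for n in ("wrist","top","side"):
    q,d=r.snapshot(n); q=q[:,:,::-1]; cv2.imwrite(f"pics/{n}3.png",q if n=="wrist" else cv2.resize(q[130:260,220:400],None,fx=4,fy=4,interpolation=cv2.INTER_CUBIC))
p,R,s=cur(); print(p,s["time"],s["ft_force"])
v=p[:2]-C; print(np.hypot(*v),(np.arctan2(v[1],v[0])-PH)%(2*np.pi)-2*np.pi)
E
```

```text
[475.86547459 101.78568353  56.30135261] 3.85 [ 0.33339365 -0.42843183 -0.16100305]
172.98711940496557 -0.3194495350599418
```

View pics/top3.png

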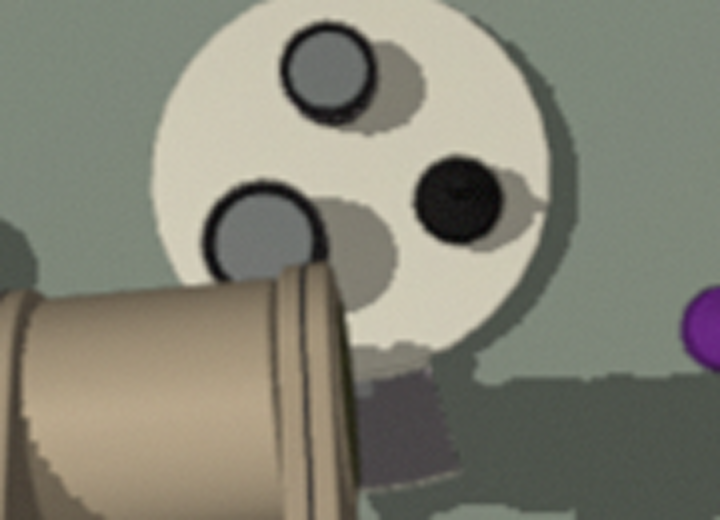

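View pics/side3.png

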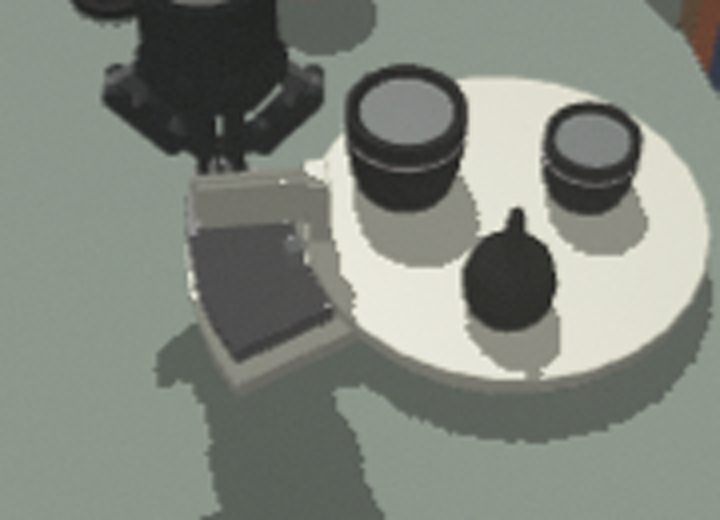

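View pics/wrist3.png

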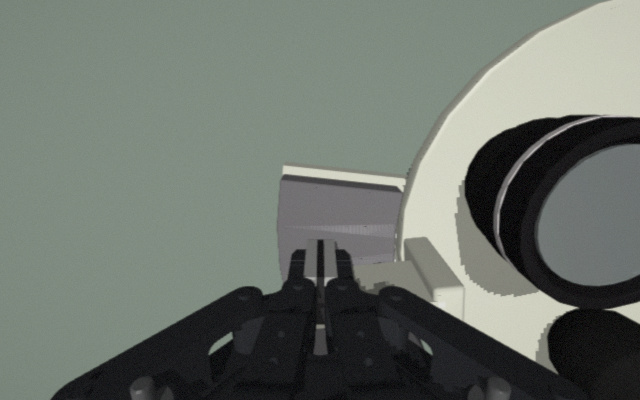

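>>> {"api": "servo_tool", "payload": {
  "commands": [
    [[255, 0, 0.15, 0, 0, 0, 0], [255, 0.5, 0.3, 0, 0, 0, 0], [255, 1.0, 0.3, 0, 0, 0, 0], [255, 1.5, 0.3, 0, 0, 0, 0], [255, 2.0, 0.3, 0, 0, 0, 0], [255, 2.3, 0.3, 0, 0, 0, 0], [255, 2.3, 0.3, 0, 0, 0, 0], [255, 2.3, 0.3, 0, 0, 0, 0]]
  ]
}}

```text
time: 4.65
tool_pos: [476.4, 104.9, 32.9]
tcp_rot: [81.1, 90.0, 67.3]
ft_force: [0.6, 2.9, 4.0]
finger_gap: -0.3
```

```bash
python3 - <<'E'
from m import *
F=[]
for i,n in enumerate(("wrist","side","side","side")):
    q,d=r.snapshot(n); q=q[:,:,::-1]
    if i<2: cv2.imwrite(f"pics/{n}4.png",q if n=="wrist" else cv2.resize(q[130:260,220:400],None,fx=4,fy=4,interpolation=cv2.INTER_CUBIC))
    p,R,s=cur(); F.append(s["ft_force"])
print(p,s["time"],np.mean(F,0))
v=p[:2]-C; print(np.hypot(*v),(np.arctan2(v[1],v[0])-PH)%(2*np.pi)-2*np.pi)
z=R.as_matrix()[:,2]; print("zdir t",(np.arctan2(z[1],z[0])-PH-np.pi)%(2*np.pi)-2*np.pi)
for t in (-.3,-.2,-.15,-.1,-.05,0,.03,.06,.09): print(t,cmd([*at(172,t),p[2]],RT(PH+t+np.pi),p,R))
E
```

```text
[476.33934526 104.83438984  33.00968401] 4.85 [-0.64912696  2.89867731  4.18077552]
173.27086311354515 -0.33719515020948343
zdir t -0.32200893573785017
-0.3 [-0.   -0.64  0.13 -1.26  0.01 -0.02]
-0.2 [-0.   -2.36  0.25 -6.99  0.01 -0.02]
-0.15 [-0.   -3.21  0.38 -9.86  0.01 -0.02]
-0.1 [-0.000e+00 -4.050e+00  5.500e-01 -1.272e+01  1.000e-02 -2.000e-02]
-0.05 [-0.000e+00 -4.880e+00  7.600e-01 -1.558e+01  1.000e-02 -2.000e-02]
0 [-0.000e+00 -5.710e+00  1.010e+00 -1.845e+01  1.000e-02 -2.000e-02]
0.03 [-0.000e+00 -6.190e+00  1.180e+00 -2.017e+01  1.000e-02 -2.000e-02]
0.06 [-0.000e+00 -6.680e+00  1.360e+00 -2.189e+01  2.000e-02 -2.000e-02]
0.09 [-0.000e+00 -7.150e+00  1.560e+00 -2.361e+01  2.000e-02 -2.000e-02]
```

View pics/side4.png

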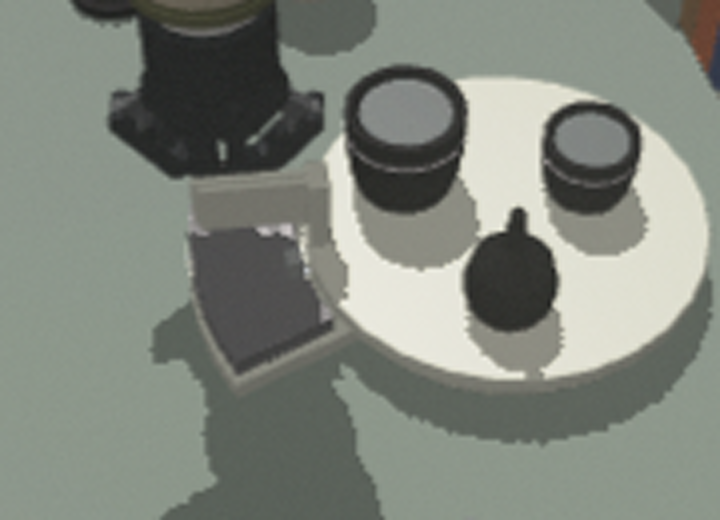

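View pics/wrist4.png

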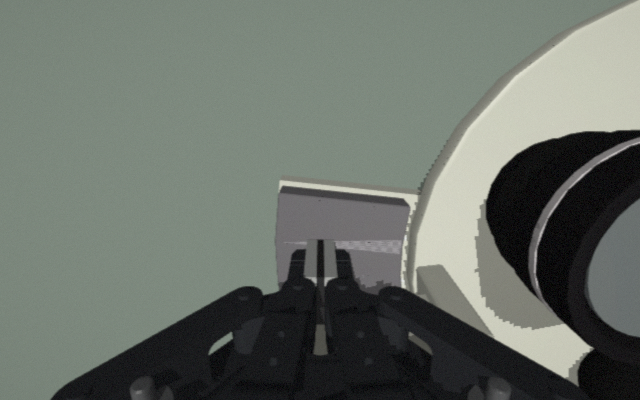

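>>> {"api": "servo_tool", "payload": {
  "commands": [
    [[255, 0.1, -0.4, 0.05, -1, 0, 0], [255, 0.1, -1.0, 0.1, -3, 0, 0], [255, 0.1, -1.7, 0.15, -5, 0, 0], [255, 0.1, -2.4, 0.25, -7, 0, 0], [255, 0.1, -3.1, 0.35, -9.5, 0, 0], [255, 0.1, -3.7, 0.45, -11.5, 0, 0], [255, 0.1, -4.3, 0.6, -13.5, 0, 0], [255, 0.1, -4.6, 0.7, -14.5, 0, 0]]
  ]
}}

```text
time: 5.65
tool_pos: [472.1, 57.9, 31.9]
tcp_rot: [57.8, 90.0, 58.6]
ft_force: [-1.2, 3.6, 4.6]
finger_gap: 0.4
```

```bash
python3 - <<'E'
from m import *
F=[]
for i,n in enumerate(("wrist","side","top","side")):
    q,d=r.snapshot(n); q=q[:,:,::-1]
    if i<3: cv2.imwrite(f"pics/{n}5.png",q if n=="wrist" else cv2.resize(q[130:260,220:400],None,fx=4,fy=4,interpolation=cv2.INTER_CUBIC))
    p,R,s=cur(); F.append(s["ft_force"])
print(p,s["time"],np.mean(F,0))
v=p[:2]-C; print(np.hypot(*v),(np.arctan2(v[1],v[0])-PH))
for t in (-.03,0,.03,.06,.09): print(t,cmd([*at(172,t),p[2]],RT(PH+t+np.pi),p,R))
E
```

```text
[472.13012019  57.75509912  31.80655587] 5.85 [-0.32447462 -0.40177326  4.72652376]
171.9024256572121 -6.345756417323704
-0.03 [ 0.   -0.56  0.   -2.27  0.    0.06]
0 [ 0.   -1.08  0.03 -3.99 -0.    0.06]
0.03 [ 0.   -1.59  0.08 -5.71 -0.    0.06]
0.06 [ 0.   -2.1   0.13 -7.43 -0.    0.06]
0.09 [ 0.   -2.61  0.21 -9.14 -0.    0.06]
```

View pics/side5.png

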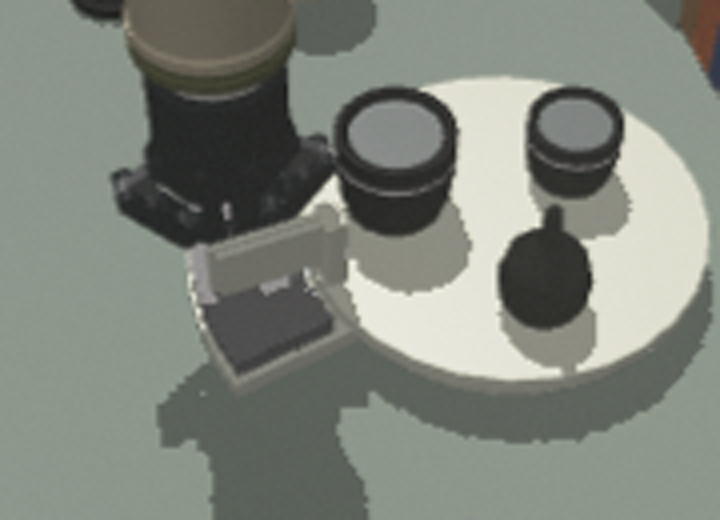

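View pics/wrist5.png

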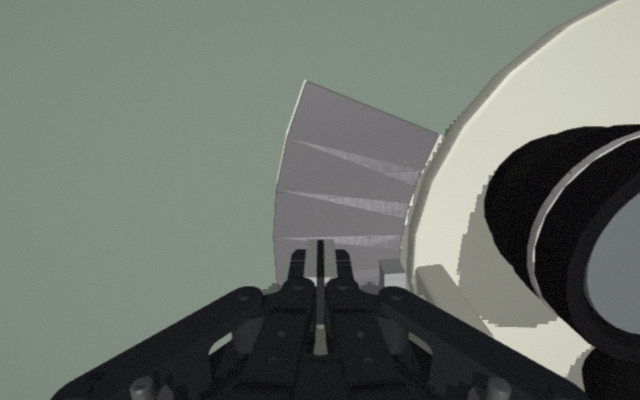

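>>> {"api": "servo_tool", "payload": {
  "commands": [
    [[255, 0, -0.3, 0, -1, 0, 0], [255, 0, -0.7, 0, -2.5, 0, 0], [255, 0, -1.1, 0.03, -4, 0, 0], [255, 0, -1.5, 0.07, -5.5, 0, 0], [255, 0, -1.8, 0.1, -6.5, 0, 0], [255, 0, -2.1, 0.13, -7.4, 0, 0], [255, 0, -2.1, 0.13, -7.4, 0, 0], [255, 0, -2.1, 0.13, -7.4, 0, 0]]
  ]
}}

```text
time: 6.65
tool_pos: [473.7, 37.1, 31.8]
tcp_rot: [-95.9, 90.0, -87.8]
ft_force: [-0.2, 1.1, 4.6]
finger_gap: 0.1
```

```bash
python3 - <<'E'
from m import *
F=[]
for i,n in enumerate(("wrist","side","top","side")):
    q,d=r.snapshot(n); 
    if n=="top": np.save("pics/top6.npy",d)
    q=q[:,:,::-1]
    if i<3: cv2.imwrite(f"pics/{n}6.png",q if n=="wrist" else cv2.resize(q[130:260,220:400],None,fx=4,fy=4,interpolation=cv2.INTER_CUBIC))
    p,R,s=cur(); F.append(s["ft_force"])
print(p,s["time"],np.mean(F,0))
v=p[:2]-C; print(np.hypot(*v),(np.arctan2(v[1],v[0])-PH)+2*np.pi)
E
```

```text
[473.66432236  37.14470049  31.79011612] 6.85 [-0.13363416  0.79419378  4.3942019 ]
172.01191659593272 0.05768902003134713
```

View pics/side6.png

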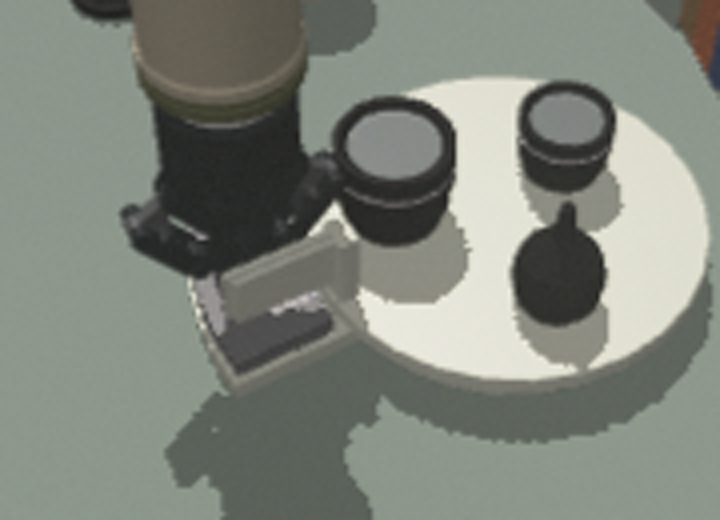

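View pics/wrist6.png

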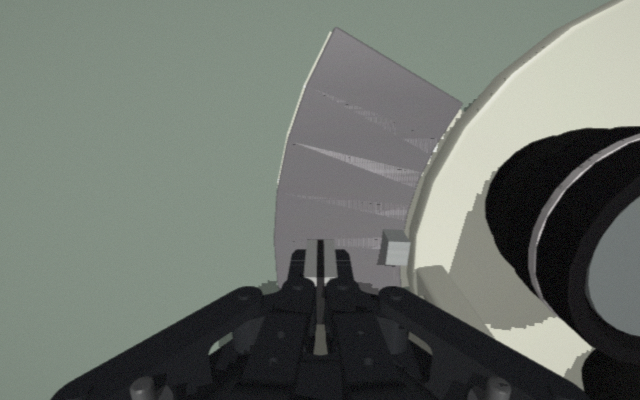

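View pics/top6.png

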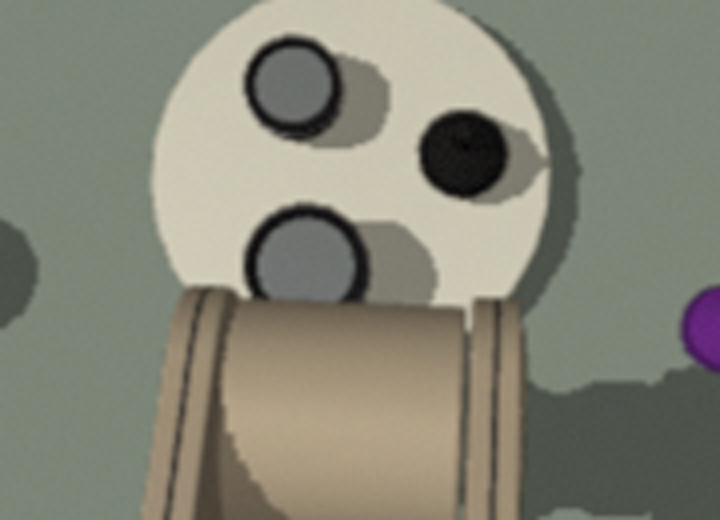

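```bash
python3 - <<'E'
from m import *
for n,a,b,z in (("small",(306,148),(293.2,151.7),79),("large",(283,187),(296.8,196.5),96),("blower",(332,184),(335.7,168.2),75)):
    A=ray("top",*a,z)[:2]-C;B=ray("top",*b,z)[:2]-C
    print(n,-.394+(np.arctan2(B[1],B[0])-np.arctan2(A[1],A[0])+np.pi)%(2*np.pi)-np.pi, np.hypot(*A),np.hypot(*B))
E
```

```text
small 0.224142281477953 51.59779200230608 53.287745861536315
large 0.170314957791037 70.19196680954961 71.28247820783794
blower 0.17300782874327147 70.4550975945971 69.8729881959575
```

>>> {"api": "servo_tool", "payload": {
  "commands": [
    [[255, 0, 0.15, 0, 0, 0, 0], [255, 0, 0.3, 0, 0, 0, 0], [255, -0.4, 0.3, 0, 0, 0, 0], [255, -1.0, 0.3, 0, 0, 0, 0], [255, -2.0, 0.3, 0, 0, 0, 0], [255, -4.5, 0.3, 0, 0, 0, 0], [255, -8, 0.3, 0, 0, 0, 0], [255, -12, 0.3, 0, 0, 0, 0]]
  ]
}}

```text
time: 7.65
tool_pos: [471.5, 40.7, 152.0]
tcp_rot: [161.1, 89.8, 169.2]
ft_force: [1.4, -0.4, 0.5]
finger_gap: 0.1
```

>>> {"api": "servo_tool", "payload": {
  "commands": [
    [[255, -2, 0, -1, 0, 0, 0], [255, -4, 0, -4, 0, 0, 0], [255, -6, 0, -8, 0, 0, 0], [255, -6, 0, -11, 0, 0, 0], [255, -6, 0, -11, 0, 0, 0], [255, -6, 0, -11, 0, 0, 0]]
  ]
}}

```text
time: 8.25
tool_pos: [364.3, 24.9, 212.3]
tcp_rot: [3.8, 89.9, 12.0]
ft_force: [0.5, 0.0, -0.4]
finger_gap: 0.2
```

```bash
python3 - <<'E'
from m import *
for i,n in enumerate(("side","top","wrist")):
    q,d=r.snapshot(n); 
    np.save(f"pics/{n}7.npy",d)
    q=q[:,:,::-1]; cv2.imwrite(f"pics/{n}7.png",q)
    p,R,s=cur()
    if n!="wrist": cv2.imwrite(f"pics/{n}7z.png",cv2.resize(q[130:260,220:400],None,fx=4,fy=4,interpolation=cv2.INTER_CUBIC))
print(p,s["time"],s["ft_force"])
E
```

```text
[364.63135843  24.87540327 211.6057952 ] 8.4 [ 0.99122038 -0.02071258 -0.29578617]
```

View pics/side7z.png

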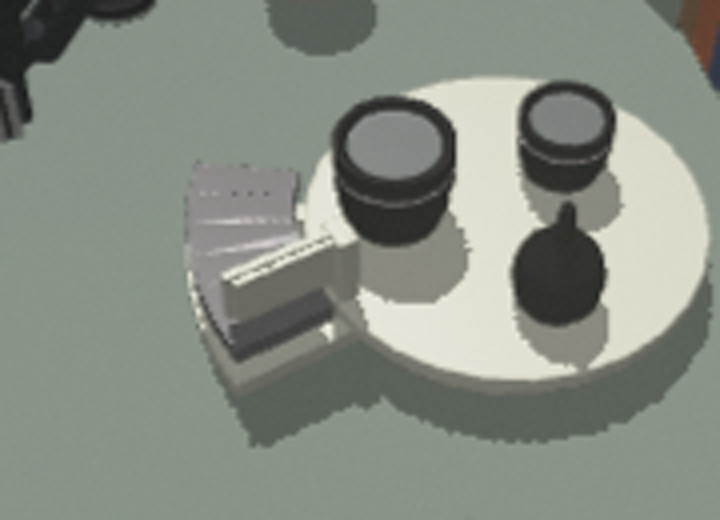

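View pics/top7.png

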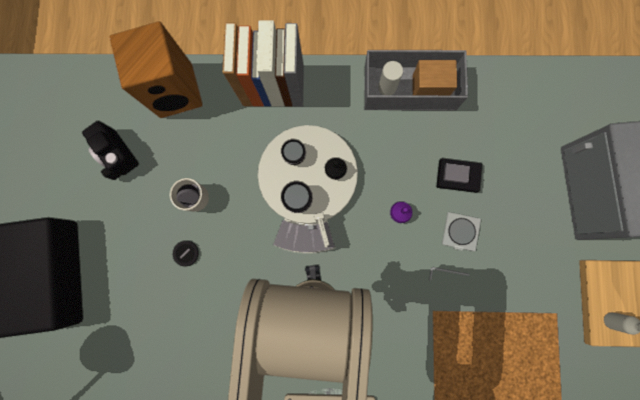

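```bash
python3 - <<'E'
from m import *
W=pts("top",np.load("pics/top7.npy")); W=W[115:262,250:365].reshape(-1,3)
v=W[:,:2]-C; rr=np.hypot(*v.T); t=(np.arctan2(v[:,1],v[:,0])-PH+np.pi)%(2*np.pi)-np.pi
m=(rr>145)&(rr<190)&(W[:,2]>78)&(W[:,2]<92)&(abs(t)<.5); print("tab t",np.median(t[m]),m.sum())
m=(rr>145)&(rr<190)&(t>-.45)&(t<-.1); print("pad z",np.median(W[m,2]))
m=(rr>131)&(rr<141)&(abs(t)<.04); print("tooth z",np.percentile(W[m,2],[50,90]))
print(r.sense()["qd"].round(2))
r.hand_in()
E
```

```text
tab t 0.1989289079261205 79
pad z 44.95138555822655
tooth z [59.03330257 61.09971946]
[ 0.02  0.77 -0.14 -0.03  0.09 -0.07]
the job is handed in; nothing more can be done
```

I pressed the catch down with the shut fingertips behind the tab and slid the fingertips along the pad. That pushed the tab past the tooth, and I then backed off 3 mm and lifted clear. The job is handed in at about 8.4 s, and no verdict was reported.

**Last checks**
- **Tab:** it is past the tooth at t ≈ +0.17 to +0.20 rad, against the 0.075 required. The two readings disagree slightly: the lens and blower positions before the lift gave 0.17 (0.22 for the small lens), and the depth image after it gave 0.20.
- **Catch:** it has sprung back up. The pad reads 45 mm above the shelf, the same as at the start, and the tooth top reads about 59 mm.
- **Lenses and blower:** all three are upright on the disc, with centres about 53–71 mm from the axis.
- **Shelf items:** in the top view they look unmoved. I did not measure them one by one, and the arm's shadow fell over the hex key.
- **Robot:** it was clear of everything when I handed in.

While the catch was held down, the upward force on the fingers was about 4.2 to 4.7 N. That is a little below the roughly 5 N expected at this depth. The arm lagged its commands by a few mm, so I worked from settled readings, and the wrist camera was about 5 mm off from the top view.

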